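# Lap slide mailers up the label desk for scanning

### The job

Lap the three slide mailers up the sloping desk for scanning, the way the finished run on its right is done: first bring the one lying crooked on the desk square and fully home against the ledge, then lay the two from the bench one after the other above it, label ends towards the ledge and sides in line. Each must lie flat on the one beneath with its lower edge along the upper edge of that one's label, so that the whole label shows and no more. Leave the finished run and the other things on the bench as they are.

Things in the scene. Friction and masses are not known exactly. Their poses are not given: they have to be found in the camera images.
- desk: sloping aluminium desk, fixed; 250 wide, 185 up the slope, 0.28 rad steep, non-slip dark mat, ledge 6 high along its lower edge nearest the robot. Origin: on the mat at the ledge, mid width, 30 above the bench. x up the slope, y along the ledge to the left, z square out of the mat; a mailer home has its label edge at x = 0. Mailers stay by friction where laid
- first: slide mailer: rigid grey plastic box, 82 long (x), 30 wide (y), 8 thick (z), flat faces, about 22 g. Origin: centre of its underside; z out of the upper face. A white bar-code label covers the upper face's full width over the 22 next to its -x end (label's upper edge at x = -19). This one already lies on the desk, label end towards the ledge, but crooked and 2 to 5 cm short of it
- first_label (a point): middle of the label-end edge of 'first', upper face (x = -41, z = 8 in its frame)
- first_head (a point): middle of the other end edge of 'first', upper face (x = +41, z = 8 in its frame)
- left: slide mailer: rigid grey plastic box, 82 long (x), 30 wide (y), 8 thick (z), flat faces, about 22 g. Origin: centre of its underside; z out of the upper face. A white bar-code label covers the upper face's full width over the 22 next to its -x end (label's upper edge at x = -19). It lies on the bench beside the desk, to the left (seen from the robot), label side up
- left_label (a point): middle of the label-end edge of 'left', upper face (x = -41, z = 8 in its frame)
- left_head (a point): middle of the other end edge of 'left', upper face (x = +41, z = 8 in its frame)
- right: slide mailer: rigid grey plastic box, 82 long (x), 30 wide (y), 8 thick (z), flat faces, about 22 g. Origin: centre of its underside; z out of the upper face. A white bar-code label covers the upper face's full width over the 22 next to its -x end (label's upper edge at x = -19). It lies on the bench beside the desk, to the right (seen from the robot), label side up
- right_label (a point): middle of the label-end edge of 'right', upper face (x = -41, z = 8 in its frame)
- right_head (a point): middle of the other end edge of 'right', upper face (x = +41, z = 8 in its frame)
- done1: bystander: lowest one of a finished run of three such mailers lying loose on the right of the desk (centre line 78 right of mid width), already lapped as wanted; same size and axes as the others
- done2: bystander: middle one of a finished run of three such mailers lying loose on the right of the desk (centre line 78 right of mid width), already lapped as wanted; same size and axes as the others
- done3: bystander: top one of a finished run of three such mailers lying loose on the right of the desk (centre line 78 right of mid width), already lapped as wanted; same size and axes as the others
- bottle: bystander: glass reagent bottle with a blue cap, 72 across and 140 high, standing on the bench beyond the mailers. Origin: centre of its underside
- tip_box: bystander: blue pipette-tip box, 82 x 120, 54 high, on the bench beyond the mailers. Origin: centre of its underside

How it is judged (in metres and radians):
On the way, in this order (a step that is already met when the one before it is completed fails the run):
1. the mailer on the desk is home against the ledge and square (x of first_label in the frame of desk between -0.003 and 0.004 m and angle between the x axis of first and the x axis of desk, either way round below 0.09 rad and x of first_head in the frame of desk above 0.06 m and z of first_label in the frame of desk between 0.005 and 0.011 m and z of first_head in the frame of desk below 0.011 m), for 0.2 s.
2. one of the two mailers from the bench is lapped over it at the label line (((x of left_label in the frame of first between -0.024 and -0.013 m and y of left_label in the frame of first between -0.006 and 0.006 m and z of left_label in the frame of first between 0.013 and 0.019 m and x of left_head in the frame of first above 0.058 m and y of left_head in the frame of first between -0.01 and 0.01 m and z of left_head in the frame of first between 0.013 and 0.019 m and angle between the x axis of left and the x axis of first, either way round below 0.12 rad) or (x of right_label in the frame of first between -0.024 and -0.013 m and y of right_label in the frame of first between -0.006 and 0.006 m and z of right_label in the frame of first between 0.013 and 0.019 m and x of right_head in the frame of first above 0.058 m and y of right_head in the frame of first between -0.01 and 0.01 m and z of right_head in the frame of first between 0.013 and 0.019 m and angle between the x axis of right and the x axis of first, either way round below 0.12 rad))), for 0.2 s.
At the end, for the whole second after the job is handed in: First mailer flat on the mat, within 4 mm of the ledge, square to 5 deg. The other two (either order) lapped above, labels up and down-slope, flat on the one beneath, lower edge at its label's upper edge (5 mm below to 6 above), sides in line (6 mm low end, 10 mm high end, 7 deg). All at rest (all of step 1 and (((x of left_label in the frame of first between -0.024 and -0.013 m and y of left_label in the frame of first between -0.006 and 0.006 m and z of left_label in the frame of first between 0.013 and 0.019 m and x of left_head in the frame of first above 0.058 m and y of left_head in the frame of first between -0.01 and 0.01 m and z of left_head in the frame of first between 0.013 and 0.019 m and angle between the x axis of left and the x axis of first, either way round below 0.12 rad) and (x of right_label in the frame of left between -0.024 and -0.013 m and y of right_label in the frame of left between -0.006 and 0.006 m and z of right_label in the frame of left between 0.013 and 0.019 m and x of right_head in the frame of left above 0.058 m and y of right_head in the frame of left between -0.01 and 0.01 m and z of right_head in the frame of left between 0.013 and 0.019 m and angle between the x axis of right and the x axis of left, either way round below 0.12 rad)) or ((x of right_label in the frame of first between -0.024 and -0.013 m and y of right_label in the frame of first between -0.006 and 0.006 m and z of right_label in the frame of first between 0.013 and 0.019 m and x of right_head in the frame of first above 0.058 m and y of right_head in the frame of first between -0.01 and 0.01 m and z of right_head in the frame of first between 0.013 and 0.019 m and angle between the x axis of right and the x axis of first, either way round below 0.12 rad) and (x of left_label in the frame of right between -0.024 and -0.013 m and y of left_label in the frame of right between -0.006 and 0.006 m and z of left_label in the frame of right between 0.013 and 0.019 m and x of left_head in the frame of right above 0.058 m and y of left_head in the frame of right between -0.01 and 0.01 m and z of left_head in the frame of right between 0.013 and 0.019 m and angle between the x axis of left and the x axis of right, either way round below 0.12 rad))) and linear speed of each of first, left, right below 0.02 m/s); the robot touches nothing.
It fails at once if the finished run on the right of the desk is disturbed (moved more than 6 mm) (distance of any of done1, done2, done3 from where it was at the start of the episode above 0.006 m).
It fails at once if the bottle or the tip box is pushed (more than 15 mm) or tipped (distance of any of bottle, tip_box from where it was at the start of the episode above 0.015 m or angle between any of bottle, tip_box's own z axis and vertical above 0.2 rad).
It also fails if it takes over 64 s, if anything falls off the work surface, if the arm or the gripper's body presses on something with over 40 N, if the wrist force passes 120 N, or if a joint passes its speed limit or range.

### The arm

A 6-joint arm with a two-finger parallel gripper is mounted at the origin on the work surface. World frame = base frame: x ahead of the robot, y to its left, z up, the work surface at z = 0. Lengths are in m, angles in degrees, forces in N, time in s.
With the tool pointing down it reaches from about 0.325 to 0.85 m from the base axis. Payload 15.5 kg.
Tool frame: the origin (TCP) lies between the finger pads; the fingertips stand arm.tip_extent ahead of it and the grasp point (between the pads) lies 5 mm behind it (arm.tip_extent is the distance from the TCP to the fingertips, in m); z points along the fingers, y is the line along which they close (so a half turn about z gives the same grasp; the last joint's range is limited). The gripper opens to 91 mm and grips with 3 to 60 N. Pads are 32 mm wide; open, the fingers measure 118 mm over their backs; the gripper's body (76 mm by 178 mm) begins 60 mm behind the grasp point.
Start: joints at [67.867, 28.281, 77.091, -0, 74.628, -5.472], TCP at [0.179, 0.599, 0.228] pointing down, gripper open.
Joint ranges: [-166.48, 166.48], [-47.26, 123.95], [12.59, 153.08], [-70.14, 250.14], [6.76, 159.57], [-176.63, 176.63]. Speed limits (degrees/s): [108.29, 108.29, 147.25, 172.46, 172.46, 172.46].

### API

Orientations are given as a 3x3 rotation matrix whose columns are the frame's x, y, z axes.
In Python, from rig import arm, hand, kin, telemetry, optics gives the robot as it stands. Calls block until the motion is done:
- arm.move_to(position, orientation): joint-space move of the TCP to a pose.
- arm.move_l(position, orientation=None, feed=0.15): straight line of the TCP; orientation=None keeps the orientation; feed is the mean speed in m/s.
- arm.move_joints(angles): joint-space move.
- hand.grip(opening): finger opening in m; the grip force is fixed at half the most; returns when the fingers have stopped.
- arm.sleep(seconds).
- kin.solve_ik(position, orientation): joint angles nearest the present ones, or None.
- telemetry.observe(): the state.
- optics.snapshot(name): name is "scene" or "top"; returns the picture (420x560x3 uint8, red, green, blue); there is no depth.
- optics.get_calibration(name): a dict with "intrinsics" (3x3 intrinsics, pixels), "cam_to_world" (4x4, takes a point from camera to world coordinates). Camera axes: x right, y down, z forward; pixel columns grow to the right and rows downward; lengths in m; the calibration is good to about 2 mm. A picture is of the moment at which its call begins. get_calibration takes no time and is no camera call.
A pose or a line that the arm cannot do raises arm.Unreachable and nothing moves.
- arm.sign_off(): hands the job in; it is judged then, once.
Trained networks look in the newest picture that a camera, given by its name, has taken for a name from the list of things; names that differ only in an ending like _2 or _b are one class to them, and where a whole thing is asked for, a point or a joint stands for the part that bears it (a point fixed in the world has none). Each returns a list of dicts, best first, with "conf" (0 to 1); they miss things now and then, are a little off and sometimes report something else, mostly with a low value. They report only what shows in the picture. A call takes as long as a camera call.
- optics.spot_in(target, camera): "extent" ([left, top, right, bottom] in pixels, round what is visible of it).
- optics.masks_of(target, camera): "mask" (420x560 bool, what is visible of it) and "extent" ([left, top, right, bottom] in pixels, round what is visible of it).
The state is a dict: "t": time; "joint_positions": joint angles; "dq": joint speeds; "tau": joint torques, N m; "ee_pos": TCP position; "tool_rot": TCP orientation; "force": force on the tool from outside, world axes, zero at the start; "torque": the same for the moment, N m; "width": finger opening in m; "grasp_force": force on a finger pad.
Only numpy, scipy, OpenCV 4.12 (cv2) and the standard library are available. Lean on these libraries where they do the work, as an engineer would, in place of code of your own. Each camera call takes 0.05 s, during which the arm holds its last target. There are 200 camera calls.

## Working session

There is one attempt and no reset: what is moved stays moved. The work goes in short steps, each a Python script; the robot and the scene stay as the last script left them, time stands still between calls to the robot, and variables do not carry over. Pictures are saved under pics/ and viewed, at most 10 in all, crops included, and the job is handed in when it is done.

```bash
mkdir -p pics; ls; python3 - <<'E'
from rig import arm,hand,kin,telemetry,optics
import cv2,numpy as np
np.set_printoptions(precision=4,suppress=True)
print(arm.tip_extent, telemetry.observe())
for c in("scene","top"):
    cal=optics.get_calibration(c);print(c,cal["intrinsics"],cal["cam_to_world"])
    im=optics.snapshot(c);cv2.imwrite(f"pics/{c}0.png",im[:,:,::-1])
    for n in("first","left","desk","done1","bottle","tip_box"):
        for d in optics.masks_of(n,c): print(n,d["extent"],round(d["conf"],2),d["mask"].sum())
E
```

```text
pics
rig.py
0.014 {'t': 0.0, 'joint_positions': array([67.8691, 28.3143, 77.1285,  0.0012, 74.625 , -5.4702]), 'dq': array([-0.1436, -0.0299, -0.0034, -0.0743,  0.0722, -0.0328]), 'tau': array([ -0.0014, -87.8815, -38.1852,   0.0706,   0.053 ,  -0.0001]), 'ee_pos': array([0.179 , 0.5984, 0.2273]), 'tool_rot': array([[-0.958 ,  0.2867, -0.0005],
       [ 0.2867,  0.958 , -0.0011],
       [ 0.0001, -0.0012, -1.    ]]), 'force': array([-0.1981,  0.8483, -0.3553]), 'torque': array([ 0.0391, -0.0376,  0.0027]), 'grasp_force': 0.0, 'width': 0.09128247426715667}
scene [[507.2606   0.     275.4881]
 [  0.     507.2606 202.5111]
 [  0.       0.       1.    ]] [[ 0.5264  0.6602 -0.5359  1.2611]
 [ 0.8502 -0.4161  0.3226 -0.3908]
 [-0.01   -0.6254 -0.7803  1.0708]
 [ 0.      0.      0.      1.    ]]
first [270.1, 204.2, 301.2, 222.1] 0.76 303
left [326.7, 141.4, 358.1, 156.0] 0.63 260
desk [216.5, 186.7, 336.9, 290.4] 0.9 5734
desk [266.9, 202.8, 302.3, 219.6] 0.32 296
desk [113.8, 256.0, 140.0, 280.7] 0.29 365
done1 [379.0, 190.0, 432.9, 226.5] 0.69 1674
done1 [232.1, 223.5, 261.1, 248.3] 0.67 364
bottle [157.0, 293.2, 198.5, 347.3] 0.83 1525
tip_box [380.6, 188.0, 436.2, 228.7] 0.77 1728
tip_box [268.2, 204.7, 298.9, 221.4] 0.24 343
top [[412.2917   0.     268.999 ]
 [  0.     412.2917 204.9728]
 [  0.       0.       1.    ]] [[ 0.0262 -0.9985  0.0486  0.5312]
 [-0.9994 -0.0251  0.0241  0.0038]
 [-0.0228 -0.0492 -0.9985  1.0039]
 [ 0.      0.      0.      1.    ]]
first [259.5, 177.4, 281.4, 211.1] 0.85 469
left [129.1, 235.1, 161.8, 266.9] 0.6 451
desk [230.9, 142.1, 338.7, 228.2] 0.67 7536
done1 [312.5, 170.5, 331.5, 207.6] 0.81 497
done1 [315.8, 205.3, 327.6, 212.7] 0.67 108
bottle [402.8, 126.0, 446.1, 164.1] 0.79 1265
tip_box [113.3, 108.1, 177.9, 159.7] 0.57 1900
```

```bash
python3 - <<'E'
import cv2
t=cv2.imread("pics/top0.png");s=cv2.imread("pics/scene0.png")
cv2.imwrite("pics/tc.png",cv2.resize(t[95:285,100:460],(792,418),interpolation=cv2.INTER_CUBIC))
cv2.imwrite("pics/sc.png",cv2.resize(s[120:360,100:440],(800,565),interpolation=cv2.INTER_CUBIC))
E
```

```text
(no output)
```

View pics/tc.png

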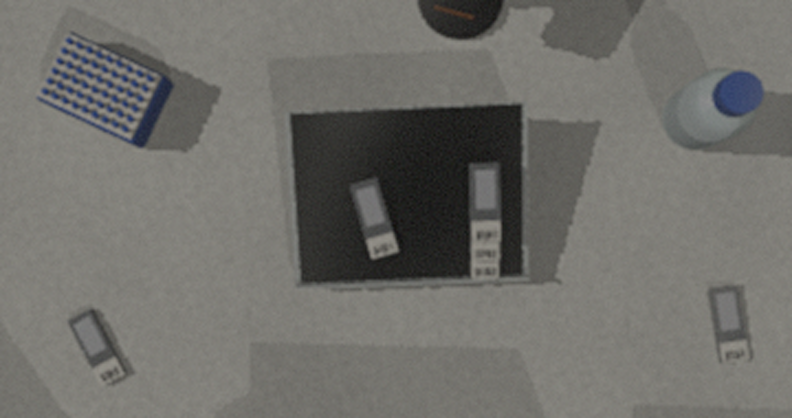

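View pics/sc.png

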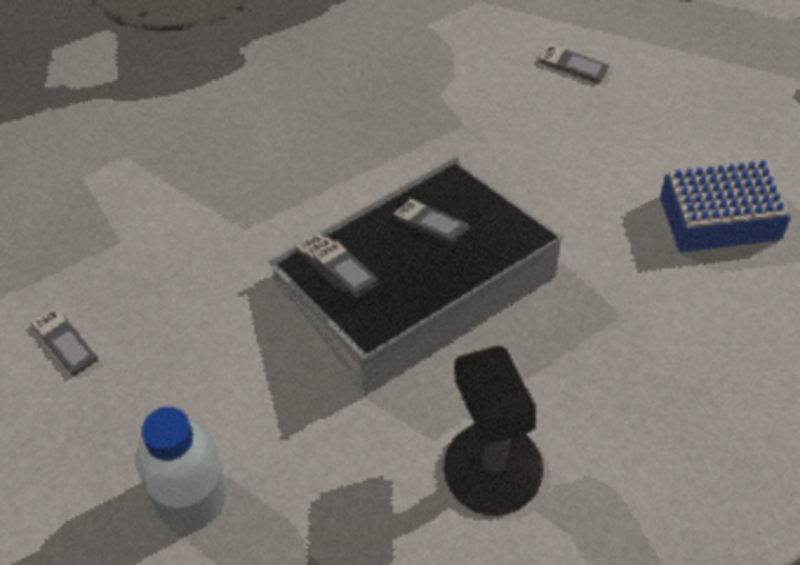

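The top view (2.2× crop) shows the left mailer at about (98,345), the right one at (730,322) and the crooked first one at (375,218), all with labels towards the robot. The finished run is at (485,220). The desk mat's corners are at (300,283), (525,278), (521,104) and (291,114). The scene view agrees. Next I'll fit the geometry to both views.

```bash
cat > vis.py <<'E'
from rig import arm,hand,kin,telemetry,optics
import cv2,numpy as np
from scipy.optimize import minimize
from scipy.ndimage import map_coordinates
np.set_printoptions(precision=4,suppress=True)
CAL={c:optics.get_calibration(c) for c in("top","scene")}
def proj(c,P):
    T=np.linalg.inv(CAL[c]["cam_to_world"]);q=(P@T[:3,:3].T+T[:3,3])@CAL[c]["intrinsics"].T
    return q[:,:2]/q[:,2:]
def ray(c,uv):
    M=CAL[c]["cam_to_world"];d=M[:3,:3]@np.linalg.solve(CAL[c]["intrinsics"],[*uv,1]);return M[:3,3],d
def atz(c,uv,z):
    o,d=ray(c,uv);return o+d*(z-o[2])/d[2]
def Rz(a):return np.array([[np.cos(a),-np.sin(a),0],[np.sin(a),np.cos(a),0],[0,0,1]])
def Ry(a):return np.array([[np.cos(a),0,np.sin(a)],[0,1,0],[-np.sin(a),0,np.cos(a)]])
def grads(ims,s=.8):
    return {c:cv2.GaussianBlur(np.stack([i.astype(np.float32) for i in l]).mean(0),(0,0),s) for c,l in ims.items()}
def snap(n=3): return {c:[optics.snapshot(c) for _ in range(n)] for c in("top","scene")}
def lines(pts,n=40):
    t=np.linspace(.04,.96,n)[:,None]
    return [(a*(1-t)+b*t) for a,b in pts]
def edgescore(G,segs,cams=("top","scene"),w=.8):
    """mean squared-ish colour step across projected segments"""
    s=0
    for c in cams:
        g=G[c].mean(2)
        for L in segs:
            p=proj(c,L);d=p[-1]-p[0];nrm=np.array([-d[1],d[0]])/np.hypot(*d)
            A=map_coordinates(g,(p+w*nrm)[:,::-1].T,order=1);B=map_coordinates(g,(p-w*nrm)[:,::-1].T,order=1)
            s+=abs((A-B).mean())*np.hypot(*d)
    return s
def boxsegs(R,o,top=8e-3):
    """mailer top outline + label line; o = underside centre"""
    q=lambda x,y:o+R@np.array([x,y,top])
    a,b=.041,.015
    return lines([(q(-a,-b),q(-a,b)),(q(a,-b),q(a,b)),(q(-a,-b),q(a,-b)),(q(-a,b),q(a,b)),(q(-.019,-b),q(-.019,b))])
def fit(f,x0,d):
    best=None;rng=np.random.default_rng(0)
    for k in range(12):
        s=np.array(x0)+(rng.uniform(-1,1,len(x0))*d if k else 0)
        S=np.vstack([s]+[s+np.eye(len(x0))[i]*d[i]*.5 for i in range(len(x0))])
        r=minimize(f,s,method="Nelder-Mead",options=dict(initial_simplex=S,xatol=1e-5,fatol=1e-3))
        if best is None or r.fun<best.fun: best=r
    return best
def fitbench(G,x,y,yaw,cams=("top","scene"),freez=False):
    f=lambda v:-edgescore(G,boxsegs(Rz(v[2]),np.array([v[0],v[1],v[3] if freez else 0])),cams)
    return fit(f,[x,y,yaw]+([0.] if freez else []),np.array([.006,.006,.12]+([.006] if freez else [])))
SL=.28
def deskR(yaw): return Rz(yaw)@Ry(-SL)
def fitdesk_mailer(G,D,R0,x,y,yaw,z=0,cams=("top","scene"),freez=False):
    f=lambda v:-edgescore(G,boxsegs(R0@Rz(v[2]),D+R0@np.array([v[0],v[1],v[3] if freez else z])),cams)
    return fit(f,[x,y,yaw]+([z] if freez else []),np.array([.006,.006,.12]+([.006] if freez else [])))
def matsegs(D,R,w,l,x0=0):
    q=lambda x,y:D+R@np.array([x,y,0.])
    return lines([(q(x0,-w),q(x0,w)),(q(l,-w),q(l,w)),(q(x0,-w),q(l,-w)),(q(x0,w),q(l,w))],80)
E
cat > m1.py <<'E'
from vis import *
import pickle
I=snap(4);G=grads(I);pickle.dump(I,open("i0.pkl","wb"))
px=lambda u,v:(100+u/2.2,95+v/2.2)
# desk mat
c=[atz("top",px(*p),z) for p,z in(((300,283),.03),((525,278),.03),((521,104),.08),((291,114),.08))]
print("corners",np.array(c))
D0=(c[0]+c[1])/2; up=(c[2]+c[3])/2-D0; yaw0=np.arctan2(up[1],up[0])
for cams in(("top",),("scene",),("top","scene")):
    for fz in ((0,1) if len(cams)==2 else (0,)):
        f=lambda v:-edgescore(G,matsegs(np.array([v[0],v[1],.03+(v[5] if fz else 0)]),deskR(v[2]),v[3],v[4]),cams)
        r=fit(f,[D0[0],D0[1],yaw0,.118,.18]+([0] if fz else []),np.array([.006,.006,.05,.005,.006]+([.006] if fz else [])))
        print("desk",cams,r.x,r.fun)
D=np.array([*r.x[:2],.03]);R=deskR(r.x[2])
def loc(uv):
    o,d=ray("top",px(*uv));n=R[:,2];p=o+d*(((D+n*.008-o)@n)/(d@n));return R.T@(p-D)
l,h=loc((383,255)),loc((364,182));m=(l+h)/2
for cams,fz in((("top",),0),(("scene",),0),(("top","scene"),0),(("top","scene"),1)):
    q=fitdesk_mailer(G,D,R,m[0],m[1],np.arctan2(*(h-l)[1::-1]),0,cams,fz);print("first",cams,q.x,q.fun)
    q=fitdesk_mailer(G,D,R,.085,-.078,0,.016,cams,fz);print("done3",cams,q.x,q.fun)
for n,L,H in(("left",(116,375),(82,316)),("right",(737,357),(725,288))):
    a,b=atz("top",px(*L),.008),atz("top",px(*H),.008);m=(a+b)/2;v=b-a
    print(n,np.hypot(*v[:2]))
    for cams,fz in((("top",),0),(("scene",),0),(("top","scene"),0),(("top","scene"),1)):
        q=fitbench(G,m[0],m[1],np.arctan2(v[1],v[0]),cams,fz);print(n,cams,q.x,q.fun)
E
python3 m1.py
```

```text
corners [[ 0.5325  0.1033  0.03  ]
 [ 0.5442 -0.1375  0.03  ]
 [ 0.7214 -0.123   0.08  ]
 [ 0.7059  0.1127  0.08  ]]
desk ('top',) [ 0.5406 -0.0153  0.0647  0.1188  0.1815] -12646.250828795119
desk ('scene',) [ 0.5352 -0.0159  0.0644  0.1197  0.1877] -9940.842391820694
desk ('top', 'scene') [ 0.54   -0.0153  0.0657  0.1192  0.1819] -22083.903874911677
desk ('top', 'scene') [ 0.5403 -0.0154  0.0661  0.119   0.1818  0.0009] -22183.46927605266
first ('top',) [0.0694 0.037  0.2431] -3389.186034168849
done3 ('top',) [ 0.0852 -0.0771  0.0155] -3082.6670529094126
first ('scene',) [0.0677 0.0371 0.233 ] -2539.754278462934
done3 ('scene',) [ 0.0824 -0.0778 -0.0082] -2057.4635419511874
first ('top', 'scene') [0.0692 0.037  0.2403] -5873.231260697835
done3 ('top', 'scene') [ 0.0844 -0.0772  0.0131] -5012.039477037495
first ('top', 'scene') [0.0697 0.0367 0.2389 0.0014] -5924.922695391972
done3 ('top', 'scene') [ 0.0851 -0.0773  0.0162  0.0174] -5057.025769154019
left 0.07530203907413371
left ('top',) [0.4561 0.3312 0.5541] -1592.7545926104121
left ('scene',) [0.4559 0.3331 0.566 ] -1733.4734392402665
left ('top', 'scene') [0.4559 0.3319 0.5624] -3249.906767334879
left ('top', 'scene') [0.4564 0.3311 0.5585 0.0015] -3280.6357541282723
right 0.07549802785734988
right ('top',) [ 0.5014 -0.358   0.1839] -1416.765080998021
right ('scene',) [ 0.5029 -0.3599  0.1862] -1602.6484504339678
right ('top', 'scene') [ 0.502  -0.3587  0.1973] -2880.0555271733724
right ('top', 'scene') [ 0.5009 -0.3595  0.1844 -0.0032] -2995.633575714706
```

Both views agree to 1–2 mm: done3 fits at (0.085, −0.077, z 0.017), against 0.085, −0.078 and 0.016 expected. Now I'll move the first mailer home.

```bash
cat > act.py <<'E'
from vis import *
D=np.array([.5402,-.0153,.03]);RD=deskR(.0655);TE=arm.tip_extent
def tool(R): return np.c_[-R[:,0],R[:,1],-R[:,2]]
def pose(p,R,h): return p+R[:,2]*(h+TE),tool(R)   # fingertips h above p along R's z
def onmat(x,y,z=0): return D+RD@np.array([x,y,z])
def obs(tag=""):
    s=telemetry.observe();print(tag,"t%.2f"%s["t"],"F(desk)",RD.T@s["force"],"w%.4f"%s["width"],"g%.1f"%s["grasp_force"],"tcp(desk)",RD.T@(s["ee_pos"]-D));return s
E
cat > s1.py <<'E'
from act import *
R=RD@Rz(.240);p=onmat(.0692,.037)
hand.grip(.058)
arm.move_to(*pose(p,R,.08)); obs("above")
arm.move_l(*pose(p,R,.012),feed=.2); s0=obs("near")
arm.move_l(*pose(p,R,.0025),feed=.04); obs("down")
hand.grip(.0); obs("grip")
arm.move_l(*pose(onmat(.0692,.037,.003),R,.0025),feed=.05); f0=RD.T@obs("lift")["force"]
arm.move_l(*pose(onmat(.050,.035,.003),RD,.0025),feed=.06); f0=RD.T@obs("square")["force"]
arm.move_l(*pose(onmat(.046,.035,.0015),RD,.0025),feed=.05); f0=RD.T@obs("pre")["force"]
x=.046
while x>.034:
    x-=.001; arm.move_l(*pose(onmat(x,.035,.0015),RD,.0025),feed=.02)
    f=RD.T@telemetry.observe()["force"]-f0; print(round(x,4),f)
    if abs(f[0])>5: break
obs("contact")
E
python3 s1.py
```

```text
above t4.28 F(desk) [ 0.0531  0.0784 -0.5013] w0.0574 g0.0 tcp(desk) [0.0693 0.0375 0.094 ]
near t4.77 F(desk) [0.3407 0.0497 0.5205] w0.0583 g0.0 tcp(desk) [0.069  0.0373 0.0261]
down t5.16 F(desk) [-0.2654 -0.5435  0.6858] w0.0579 g0.0 tcp(desk) [0.0693 0.037  0.0167]
grip t5.71 F(desk) [ 0.68   -0.8294  2.3103] w0.0298 g30.0 tcp(desk) [0.0692 0.037  0.0166]
lift t5.96 F(desk) [-0.0777 -0.7157 -0.6637] w0.0297 g30.0 tcp(desk) [0.0693 0.037  0.0197]
square t6.43 F(desk) [-0.0465  0.0269 -0.6464] w0.0295 g30.0 tcp(desk) [0.0503 0.0349 0.0195]
pre t6.68 F(desk) [ 0.0873 -0.7873 -0.4556] w0.0294 g30.0 tcp(desk) [0.0458 0.035  0.0178]
0.045 [ 0.4073  1.0213 -0.2131]
0.044 [-0.0306  0.5436  1.5284]
0.043 [0.2791 1.1292 0.4494]
0.042 [-0.234   0.6074  0.0778]
0.041 [0.4716 0.1732 0.34  ]
0.04 [1.2008 0.7914 1.2456]
0.039 [1.1171 1.1324 0.4997]
0.038 [5.7235 2.6999 0.176 ]
contact t8.68 F(desk) [ 5.8109  1.9126 -0.2795] w0.0296 g30.0 tcp(desk) [0.0392 0.0349 0.0181]
```

```bash
cat > s2.py <<'E'
from act import *
arm.move_l(*pose(onmat(.039,.035,-.0005),RD,.0025),feed=.05); obs("lowered")
hand.grip(.05); obs("open")
arm.move_l(*pose(onmat(.0388,.035,.07),RD,0),feed=.2)
R=Rz(.5585);p=np.array([.4562,.3315,0])
arm.move_to(*pose(p,R,.08)); obs("over left")
I=snap(3);G=grads(I);cv2.imwrite("pics/a.png",I["top"][-1][95:305,100:420,::-1].repeat(2,0).repeat(2,1))
for cams,fz in((("top",),0),(("scene",),0),(("top","scene"),0),(("top","scene"),1)):
    q=fitdesk_mailer(G,D,RD,.041,.035,0,0,cams,fz);print("first",cams,q.x,q.fun)
E
python3 s2.py
```

```text
lowered t8.93 F(desk) [ 1.9246 -0.372   1.8612] w0.0292 g30.0 tcp(desk) [0.0393 0.035  0.016 ]
open t9.45 F(desk) [ 0.1211 -0.2762  0.096 ] w0.0502 g0.0 tcp(desk) [0.0389 0.035  0.016 ]
over left t11.18 F(desk) [ 0.2151 -0.2282 -0.099 ] w0.0501 g0.0 tcp(desk) [-0.0409  0.3507  0.0781]
first ('top',) [0.0396 0.0345 0.0021] -3154.6706394522207
first ('scene',) [ 0.0374  0.0343 -0.0207] -2035.1096426410206
first ('top', 'scene') [ 0.0392  0.0345 -0.0017] -5133.425931010343
first ('top', 'scene') [ 0.0398  0.0343 -0.0006  0.0013] -5164.266139183783
```

View pics/a.png

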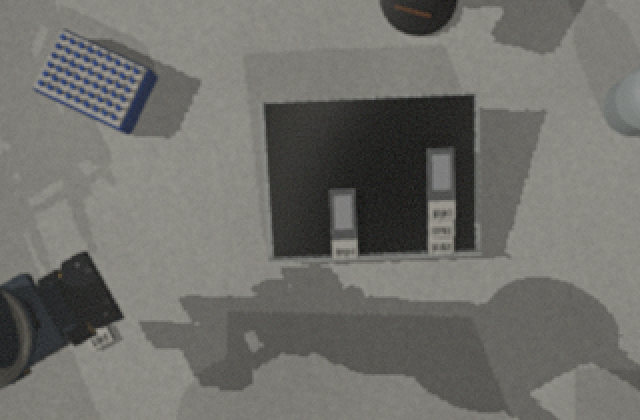

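The mailer is home and square: it's at crop (343,222), label edge on the ledge, fit x 0.0392 and yaw about 0. Next I'll lap the left mailer over it.

```bash
cat > lap.py <<'E'
from act import *
def pick(p,R):
    hand.grip(.055)
    arm.move_to(*pose(p,R,.08))
    arm.move_l(*pose(p,R,.012),feed=.25)
    arm.move_l(*pose(p,R,.0025),feed=.05); obs("down")
    hand.grip(0); s=obs("grip"); assert s["width"]>.025
    arm.move_l(*pose(p+[0,0,.10],R,.0025),feed=.2)
def place(x,y,z):
    arm.move_to(*pose(onmat(x,y,z+.06),RD,.0025)); obs("over")
    arm.move_l(*pose(onmat(x,y,z+.004),RD,.0025),feed=.15)
    arm.sleep(.1);f0=RD.T@obs("near")["force"];k=.004
    while k>-.001:
        k-=.0005; arm.move_l(*pose(onmat(x,y,z+k),RD,.0025),feed=.02)
        f=RD.T@telemetry.observe()["force"]-f0
        if f[2]>3: break
    print("touch",k,f); hand.grip(.045); obs("open")
    arm.move_l(*pose(onmat(x,y,z+.07),RD,0),feed=.2)
E
cat > s3.py <<'E'
from lap import *
pick(np.array([.4562,.3315,0]),Rz(.5585))
place(.0615,.0348,.008)
R=Rz(.186);p=np.array([.5018,-.3590,0])
arm.move_to(*pose(p,R,.08)); obs("over right")
I=snap(3);G=grads(I);cv2.imwrite("pics/b.png",I["top"][-1][95:305,150:470,::-1].repeat(2,0).repeat(2,1))
for cams in(("top",),("scene",),("top","scene")):
    q=fitdesk_mailer(G,D,RD,.061,.035,0,.008,cams);print("second",cams,q.x,q.fun)
E
python3 s3.py
```

```text
down t12.80 F(desk) [ 0.4252 -0.4581 -0.077 ] w0.0553 g0.0 tcp(desk) [-0.0622  0.3517  0.0043]
grip t13.31 F(desk) [0.22   0.042  2.8047] w0.0296 g30.0 tcp(desk) [-0.0624  0.3516  0.004 ]
over t15.21 F(desk) [-0.1871  0.0214 -1.0873] w0.0297 g30.0 tcp(desk) [0.0613 0.0357 0.0842]
near t15.83 F(desk) [ 0.7721  0.7384 -0.8664] w0.0297 g30.0 tcp(desk) [0.0619 0.0351 0.0293]
touch 0.0 [-2.3742  0.2556  8.6048]
open t18.28 F(desk) [-0.6917  0.4934  0.4139] w0.0453 g0.0 tcp(desk) [0.0615 0.0348 0.0244]
over right t20.23 F(desk) [-0.1058 -0.1001  0.473 ] w0.0453 g0.0 tcp(desk) [-0.0404 -0.3394  0.0781]
second ('top',) [0.0616 0.0341 0.0003] -3184.293730920354
second ('scene',) [0.0603 0.0343 0.0045] -1988.224123675623
second ('top', 'scene') [0.0613 0.0342 0.0023] -5148.405969049419
```

View pics/b.png

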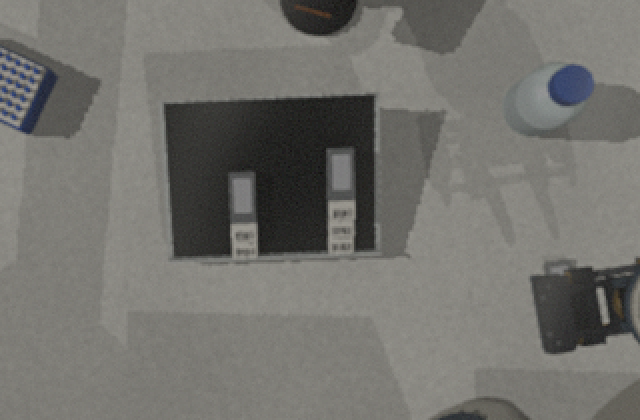

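The second mailer is lapped correctly at crop (243,213): the fit gives a 22.1 mm offset and yaw about 0. Now the third.

```bash
cat > s4.py <<'E'
from lap import *
R=Rz(.186);p=np.array([.5018,-.3590,0])
pick(p,R)
arm.move_l(*pose(p+[0,0,.15],R,.0025),feed=.25)
place(.0835,.0346,.016)
arm.move_to(*pose(np.array([.40,.33,0]),Rz(.5),.15)); obs("away")
I=snap(3);G=grads(I)
top=I["top"][-1][150:250,200:360,::-1];cv2.imwrite("pics/c.png",cv2.resize(np.ascontiguousarray(top),None,fx=5,fy=5,interpolation=cv2.INTER_CUBIC))
sc=I["scene"][-1][170:290,200:350,::-1];cv2.imwrite("pics/d.png",cv2.resize(np.ascontiguousarray(sc),None,fx=5,fy=5,interpolation=cv2.INTER_CUBIC))
for cams in(("top",),("scene",),("top","scene")):
    for n,a in(("third",(.0835,.0346,0,.016)),("done3",(.085,-.078,0,.016))):
        q=fitdesk_mailer(G,D,RD,*a,cams);print(n,cams,q.x,q.fun)
E
python3 s4.py
```

```text
down t21.93 F(desk) [-0.5353 -0.1534  0.5139] w0.0549 g0.0 tcp(desk) [-0.0619 -0.3406  0.0043]
grip t22.43 F(desk) [ 1.0327 -0.339   2.0628] w0.0296 g30.0 tcp(desk) [-0.062  -0.3405  0.0039]
over t24.89 F(desk) [-0.4453 -0.9756 -0.8399] w0.0294 g30.0 tcp(desk) [0.0838 0.0337 0.0924]
near t25.52 F(desk) [-0.3328  0.3817 -0.3224] w0.0293 g30.0 tcp(desk) [0.084  0.0343 0.0373]
touch 0.0 [-1.168  -1.2593  7.5052]
open t27.97 F(desk) [-0.9813  0.6429  0.13  ] w0.0451 g0.0 tcp(desk) [0.0834 0.0346 0.0324]
away t29.80 F(desk) [ 0.329  -0.1161 -0.5571] w0.0452 g0.0 tcp(desk) [-0.0753  0.3531  0.1608]
third ('top',) [ 0.0824  0.0339 -0.0005] -3120.917101211349
done3 ('top',) [ 0.0853 -0.0772  0.0164] -3237.499019163423
third ('scene',) [ 0.0794  0.0345 -0.005 ] -2050.900690396632
done3 ('scene',) [ 0.0825 -0.0778 -0.0064] -2082.311840386205
third ('top', 'scene') [0.0814 0.0341 0.0012] -5076.140796720782
done3 ('top', 'scene') [ 0.0846 -0.0773  0.0136] -5191.9500529777715
```

View pics/c.png

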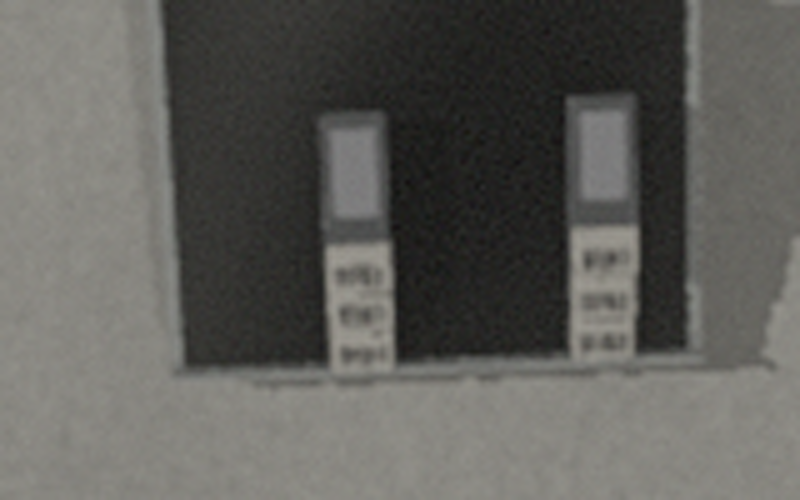

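View pics/d.png

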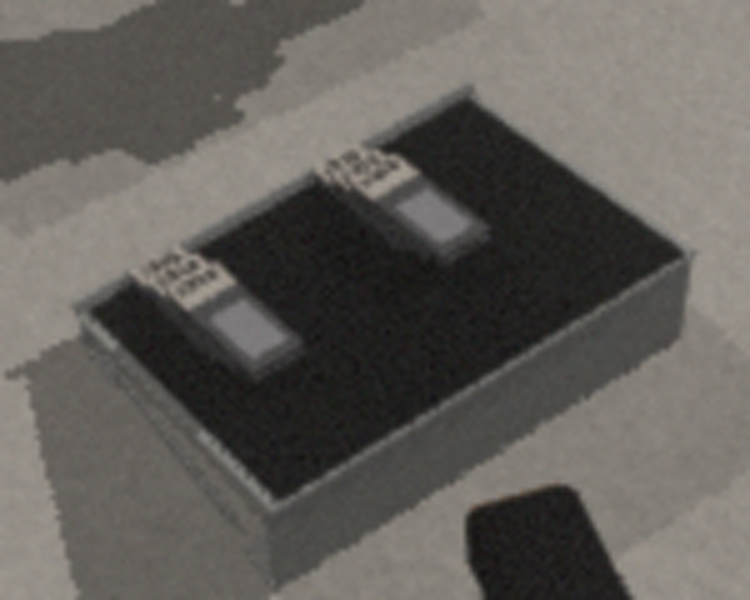

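The third mailer is also down, matching the finished run beside it in both views. Its lap offset from the second is 19–21 mm (17–28 allowed), with sides in line to under 1 mm and yaw about 0. The finished run hasn't moved, so I'm handing in.

```bash
python3 -c "
from rig import arm
print(arm.sign_off())"
```

```text
the job is handed in; nothing more can be done
None
```

I handed the job in at about 30 s: the first mailer is home against the ledge and square, and the other two are lapped above it at the label lines (about 22 mm and 20 mm by the camera fits), with the finished run unmoved and the arm clear; no verdict was returned.

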